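# Turn the seal stone to the reader window and hold the clamp dial at its third click

### The arm

A 6-joint arm with a two-finger parallel gripper is mounted at the origin on the work surface. World frame = base frame: x ahead of the robot, y to its left, z up, the work surface at z = 0. Lengths are in m, angles in rad, forces in N, time in s.
With the tool pointing down it reaches from about 0.35 to 0.775 m from the base axis. Payload 7.3 kg.
Tool frame: the origin (TCP) lies at the centre of the arm's flange, where the gripper is bolted on; the fingertips stand 178 mm ahead of it and the grasp point (between the pads) lies 159 mm ahead of it; z points along the fingers, y is the line along which they close (so a half turn about z gives the same grasp; the last joint's range is limited). The gripper opens to 92 mm and grips with 3 to 60 N. Pads are 19 mm wide; open, the fingers measure 130 mm over their backs; the gripper's body (75 mm by 190 mm) begins 47 mm behind the grasp point.
Start: joints at [-1.483, 0.342, 1.524, -0, 1.275, -0.146], TCP at [0.122, -0.511, 0.405] pointing down, gripper open.
Joint ranges: [-2.53, 2.53], [-0.77, 2.02], [0.04, 2.7], [-1, 4.14], [0.28, 2.66], [-3.11, 3.11]. Speed limits (rad/s): [2.57, 2.57, 3.14, 3.14, 3.14, 3.14].

### API

Orientations are given as [roll, pitch, yaw] about the fixed x, y, z axes, in that order (R = Rz(yaw) Ry(pitch) Rx(roll)).
In Python, from cell import telemetry, vision, ticket gives the robot as it stands.
- The arm moves only by the shell command python3 -m crank 'ROWS' [FORCE]. ROWS is JSON, a list of rows, each a list of 5 numbers: the gripper command: -1 is shut, 1 is fully open, values between are in proportion, then the shift along the tool's x, y, z in mm, then the turn about the tool's z in rad. In form: [[fingers, dx, dy, dz, roll], ...]. A call has 1 to 12 rows; each row is the pose to reach, as a shift and turn from the pose commanded when the call began, along the tool's axes at that moment; what a row does not reach only later rows make up. A row lasts 1/12 s, in which the tool goes at most 41.7 mm and 7.16 degrees, less where a joint would pass 70% of its speed; a pose out of reach is approached as far as the arm can. A call with a gripper value outside its range is refused whole. The fingers move at their own pace and stop on an object; FORCE is the grip in N (left out, the last holds). Time passes only in rows, so rows that repeat a pose let the fingers close. It gives the time, the measured TCP pose, the force, the opening and the grip force at its end, in the units of the state.
- telemetry.observe(): the state, without advancing time (a new reading comes with each control period).
- vision.read_camera(name): name is "scene" or "top"; returns (picture, depth): 384x512x3 uint8, red, green, blue; 384x512 float32, m along the optical axis (not along the pixel's ray), 0 where there is no reading.
- vision.get_calibration(name): a dict with "camera_matrix" (3x3 intrinsics, pixels), "rvec" (rotation vector, rad) and "tvec" (3), from world to camera coordinates, as OpenCV has them. Camera axes: x right, y down, z forward; pixel columns grow to the right and rows downward; lengths in m; the calibration is good to about 2 mm. A picture is of the moment at which its call begins. get_calibration takes no time and is no camera call.
- ticket.hand_in(): hands the job in; it is judged then, once.
The state is a dict: "time": time; "qpos": joint angles; "qvel": joint speeds; "joint_efforts": joint torques, N m; "tool_pos": TCP position; "tool_rot": TCP orientation; "contact_force": force on the tool from outside, world axes, zero at the start; "torque": the same for the moment, N m; "opening": finger opening in m; "grip_force": force on a finger pad.
Only numpy, scipy, OpenCV 4.12 (cv2) and the standard library are available. Lean on these libraries where they do the work, as an engineer would, in place of code of your own. Each camera call takes 0.05 s, during which the arm holds its last target. There are 200 camera calls.

### The job

The reader has just read the side of the seal stone lying crosswise on its bed; turn the seal on the bed so that its flat end looks at the window, near it and lined up with it, with the round knob towards the clamp pad, and let go of it. Then press the clamp's spring-return dial lever down past its first two clicks to the third, so that the pad pushes the seal flat against the window, and finish while still holding the lever down there, because it springs back as soon as it is released. Leave the other things on the table where they are.

Things in the scene. Friction and masses are not known exactly. Their poses are not given: they have to be found in the camera images.
- reader: Low seal reader fixed to the table. Origin: on the table under the middle of its bed; z up. Bed: grey plate, top 15 mm up, 100 mm wide in x. Black head with the window at its +y end (y +50 to +110, top 45 mm up). White clamp housing at its -y end (y -72 to -134, x +-30, top 60 mm up). Lever up, the bed is free in y from the window (+50) to the clamp pad (-50) and open at both x sides.
- window (a point): Middle of the window pane in the reader head, on the face that looks to the reader's -y, 30 mm above the table (15 mm above the bed). The pane is 70 mm wide (x) and 28 mm high. Axes as the reader's.
- seal_center (a point): The seal: pale stone block 30 x 30 mm, 52 mm long (own y), lying on a long side, with a waisted round knob (22 mm across, 20 mm long) on its -y end; 130 g. Point: centre of the square block, 15 mm above its underside. Own +y points out of the flat end, z up. It starts on the bed with the knob to the reader's +x side, 1.0 to 2.15 rad anticlockwise from the wanted heading (own y along reader's y).
- seal_face (a point): Centre of the seal's flat end, 26 mm from the block's centre along its own +y.
- pad: Rubber clamp pad, 34 mm wide, 24 mm high, 30 mm above the table on the bed's middle line. Origin: middle of its face towards the window. Geared to the dial, it advances 42 mm per rad; backed by a soft spring (2 N as it meets the seal, 0.35 N more per mm). With the seal at the window it meets the knob at about 0.67 rad of the dial; a seal let go within about 10 mm of the window is pushed up to it.
- dial_axis (a point): Point on the horizontal axis of the clamp dial, level with the middle of the lever's bar, 60 mm above the table. Axes as the reader's; the dial turns about x.
- dial_bar (a point): Middle of the black cross-bar at the end of the dial's lever: round, 18 mm in diameter, 52 mm long, along the reader's x, 80 mm from the dial axis on the side away from the window (-y); a thin steel arm carries it at its +x end. It moves with the lever: 95 mm above the table at the start, about 20 mm at the end of travel. Press it from above.
- dial (a joint): Turn of the clamp dial, rad: 0 at rest, lever 0.45 rad above level; grows as the bar is pressed down; level at 0.45. A spring returns it to 0 when released. It clicks over ridges at 0.18, 0.46 and 0.74; the three positions follow, near 0.32, 0.60 and 0.90, the third reaching from 0.82 to the end stop at 0.97. Pressing the bar takes 4 N at first, 8 to 10 N at the ridges, 12 N at the third.
- blank: Bystander: plain uncut stone block without a knob, 32 x 75 x 32 mm, lying on the table on the robot's side of the reader. Origin: centre of its underside.
- paste_jar: Bystander: white lidded ceramic jar, 64 mm across, 45 mm high, on the far side of the reader. Origin: centre of its underside.
- tall_stone: Bystander: upright grey stone, 40 x 40 x 90 mm. Origin: centre of its underside.
- knife: Bystander: open steel pocket knife, 190 mm long, flat on the table. Origin: under the middle of its handle.
- tape: Bystander: roll of clear tape lying flat, 100 mm across, 48 mm high. Origin: centre of its underside.
- phone: Bystander: black phone lying flat, 75 x 155 x 9 mm. Origin: centre of its underside.
- mug: Bystander: white mug, 80 mm across, 95 mm high. Origin: centre of its underside.

How it is judged:
By the outcome, as a careful person would: the job done as asked, in the order asked, and still so for the second after the job is handed in, while the arm keeps its last pose, push and grip.
It also fails if it takes over 48 s, if anything falls off the work surface, if the arm or the gripper's body presses on something with over 40 N, if the wrist force passes 120 N, or if a joint passes its speed limit or range.

## Working session

There is one attempt and no reset: what is moved stays moved. The work goes in short steps, Python scripts to look and compute and a shell command to move; the robot and the scene stay as the last step left them, time stands still between calls to the robot, and variables do not carry over. Pictures are saved under pics/ and viewed, at most 10 in all, crops included, and the job is handed in when it is done.

```bash
mkdir -p pics; ls; python3 - <<'E'
from cell import telemetry, vision
import cv2, numpy as np
print(telemetry.observe())
for n in ("scene","top"):
    im,d=vision.read_camera(n); cv2.imwrite(f"pics/{n}0.png",im[:,:,::-1]); np.save(f"{n}_d.npy",d); np.save(f"{n}_i.npy",im)
    c=vision.get_calibration(n); print(n,c)
    R=cv2.Rodrigues(np.array(c["rvec"],float))[0]; print(-R.T@np.array(c["tvec"]).ravel())
E
```

```text
pics
{'time': 0.0, 'qpos': array([-1.48298087e+00,  3.42686194e-01,  1.52505805e+00, -2.70816480e-05,
        1.27539495e+00, -1.45989354e-01]), 'qvel': array([-2.50423794e-03,  8.69632583e-04,  6.81776755e-04, -4.63073732e-05,
       -6.63855227e-04,  2.98910726e-04]), 'joint_efforts': array([-1.67695100e-03, -4.31242025e+01, -2.44223410e+01,  7.15413317e-02,
        5.57461591e-02, -1.24529652e-04]), 'tool_pos': array([ 0.12164213, -0.51055519,  0.40404939]), 'tool_rot': array([-3.14005879e+00, -1.99356823e-04,  2.33812565e-01]), 'contact_force': array([ 0.80149941, -0.55138462,  0.91054353]), 'torque': array([ 0.02331638,  0.03948157, -0.03011137]), 'grip_force': 0.0, 'opening': 0.09173099031581376}
scene {'camera_matrix': array([[469.82890355,   0.        , 259.20105556],
       [  0.        , 469.82890355, 190.47410918],
       [  0.        ,   0.        ,   1.        ]]), 'rvec': array([ 1.11659519,  2.44264722, -0.94223624]), 'tvec': array([ 0.35226232, -0.28461124,  1.73484395])}
[1.26521229 0.6381758  1.09851962]
top {'camera_matrix': array([[401.40769843,   0.        , 259.58311346],
       [  0.        , 401.40769843, 192.26848529],
       [  0.        ,   0.        ,   1.        ]]), 'rvec': array([ 2.14755965, -2.18867381,  0.06883737]), 'tvec': array([0.03534235, 0.5704603 , 1.32580821])}
[ 0.45693084 -0.00266124  1.3695432 ]
```

View pics/scene0.png

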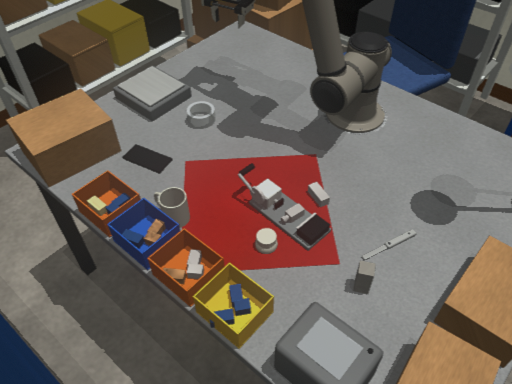

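View pics/top0.png

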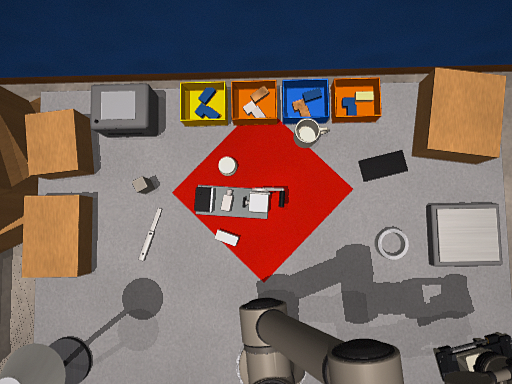

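The top view shows the reader at about (235,202): black head on the left at (205,200), seal at (227,200), white clamp at (259,202) and lever bar at (282,198). The blank is at (227,238) and the jar at (228,166). I'll crop in and measure from there.

```bash
cat > h.py <<'E'
import cv2, numpy as np
from cell import vision, telemetry
def cal(n):
    c=vision.get_calibration(n); return np.array(c["camera_matrix"]),cv2.Rodrigues(np.array(c["rvec"],float))[0],np.array(c["tvec"],float).ravel()
def ray(n,uv,z):
    K,R,t=cal(n); uv=np.atleast_2d(uv).astype(float)
    d=(np.c_[uv,np.ones(len(uv))]@np.linalg.inv(K).T)@R; o=-R.T@t
    return o+d*((z-o[2])/d[:,2])[:,None]
def cloud(n,d):
    K,R,t=cal(n); v,u=np.mgrid[:d.shape[0],:d.shape[1]]
    p=np.stack([(u-K[0,2])/K[0,0]*d,(v-K[1,2])/K[1,1]*d,d],-1)
    return (p-t)@R
E
python3 - <<'E'
from h import *
it,is_=np.load("top_i.npy"),np.load("scene_i.npy")
a=cv2.resize(it[175:225,185:300],None,fx=6.9,fy=6,interpolation=cv2.INTER_CUBIC)
b=cv2.resize(is_[155:255,225:345],(794,300),interpolation=cv2.INTER_CUBIC)
a=cv2.resize(a,(794,300))
cv2.imwrite("pics/crop0.png",np.vstack([a,b])[:,:,::-1])
W=cloud("top",np.load("top_d.npy")); z=W[...,2]
for r in range(180,222,2): print(r,' '.join('%3d'%(1000*z[r,c]) for c in range(188,294,3)))
E
```

```text
180   5   2   2   2   3   0   0   5   4  -1  -1   2   5   0   3  -3   4   0   0   2   0   0  -3   3   1   3   5   2  -1   6   4   0   0  -3   0  -3
182   0   1   4   3   0   2  -1   0  -1  -4   2   0   0   3   2   3  -3  -1   4   3   2   5  -2   0   3   3   3   2  -4   3   6   3   5   1   5   4
184  -1   2   0   4   0   1  -3   4  -2  -6   3   6   0   0   0   0   1  -5  -1   0  -2   3   4   0   0   1   1   0   6   0   2   3   0  -4   0   1
186   0   1  -3   0  19  15  14  14  19  11  16  -4   4   2   4   1   0  -1  -2   0   1  -3  -5   1   4   3   0   0   0   0  -1   0   0   1   1  -2
188   0   0  -2  48  45  44  45  46  49  15  14  12  15  13  15  14  14  16  16   9   8   0  81  89   4  68  75  75  86  87  93  95   1  -2   3   0
190   0  -2   3  43  43  45  48  46  45  17  20  19  14  37  42  11  20  20  13  14  16  69  79  88  90  87  82  75  81  94  89  97  -2   1   1   1
192   0  -1   0  45  45  42  45  45  46  14  14  13  16  38  35  14  18  10  13  11  10  56  56  14  34  43  53  -1   1   2   1 101 102  -1   5   1
194  -3   1   6  44  46  42  47  42  50  16  14  14  18  37  36 
[... 1307 characters left out ...]
  14  12  18  12   8  13  18  16  11  15  14  17  14  20  27  45  55  53   1   0   3   2   3   1   1   1   0
214  -2   5   4  11  12  15  13  14  12  18  16  18  13  18  16  16  15   7  17  17  18  10  17  13  15  15  11   3   9   2   2  -2   1   0  -1   1
216  -2   3   0   5  -1   1  -1  -1   3  -2   2   0   0   9  14  12  19  11  11  14  15  19  13  11  16  20  14   2   5   1   5   5   0   1   1   2
218  -2  -1   1   2  -2  -3   5   0   1   7   4   2   4   1  -5  -2   1   4   3   0   0   0   1  12  10  13  13  -2  -2   5   0   5   3   3   1   2
220   0   1   0   3   1  -1   0   3  -2   1   0  -1  -2  -1   5   0   0   1   2   0   6   2  -3  -1   2   2   0   0   0  -3   3   3   2   4  -1   0
```

View pics/crop0.png

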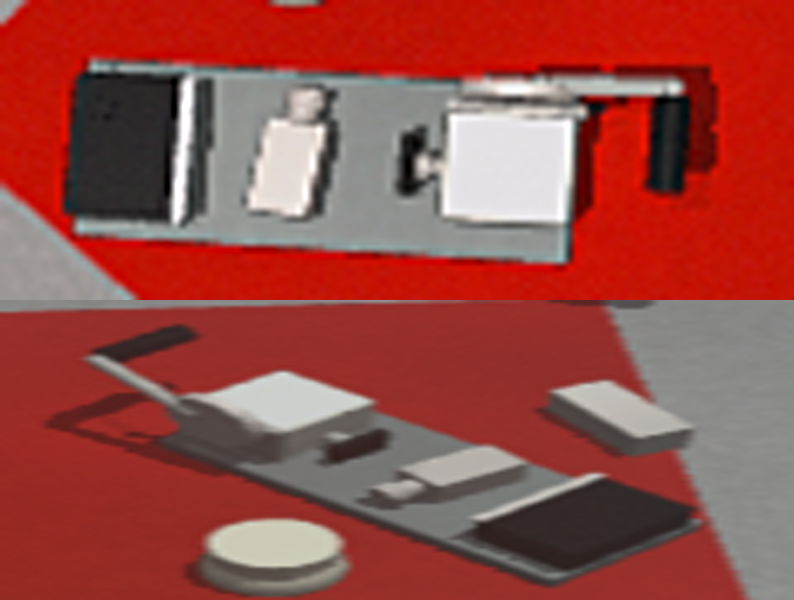

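The crop shows the seal with its flat end towards the robot (world -x) and its knob towards +x. The window strip is on the seal's left (world +y), and the pad and lever are on its right (world -y). Next I'll measure positions by colour masks, casting rays onto planes at known heights.

```bash
cat > meas.py <<'E'
from h import *
S=8
def rect(n,im,box,cond,z):
    """largest blob in box (c0,c1,r0,r1) whose upsampled hsv passes cond -> world rect at height z (mm)"""
    c0,c1,r0,r1=box
    a=cv2.resize(im[r0:r1,c0:c1],None,fx=S,fy=S,interpolation=cv2.INTER_CUBIC)
    m=cond(*[x.astype(int) for x in cv2.split(cv2.cvtColor(a,cv2.COLOR_RGB2HSV))]).astype(np.uint8)
    m=cv2.morphologyEx(m,cv2.MORPH_OPEN,np.ones((5,5)))
    cs=cv2.findContours(m,cv2.RETR_EXTERNAL,cv2.CHAIN_APPROX_NONE)[0]
    c=max(cs,key=cv2.contourArea)[:,0]
    uv=(c+.5)/S-.5+[c0,r0]
    w=ray(n,uv,z)[:,:2]*1000
    r=cv2.minAreaRect(w.astype(np.float32)); M=cv2.moments(w.astype(np.float32))
    return w,r,np.array([M['m10'],M['m01']])/M['m00']
E
python3 - <<'E'
from meas import *
t=np.load("top_i.npy")
hsv=cv2.cvtColor(t,cv2.COLOR_RGB2HSV)
for p in [(199,200),(212,200),(214,205),(220,205),(226,204),(229,192),(245,200),(259,204),(282,200),(270,190),(245,212)]: print(p,hsv[p[1],p[0]])
f=lambda x:np.round(x,1)
def show(k,box,cond,z):
    w,r,c=rect("top",t,box,cond,z); print(k,f(r[0]),f(r[1]),round(r[2],1),'cent',f(c)); return w,r,c
show("headblack",(190,214,180,216),lambda h,s,v:(v<90)&(s<140),.045)
show("housing",(246,274,186,216),lambda h,s,v:(v>190)&(s<60),.060)
show("bar",(276,292,184,210),lambda h,s,v:(v<70),.097)
w,r,c=show("seal",(217,236,184,212),lambda h,s,v:(v>160)&(s<60),.045)
print(f(cv2.boxPoints(r)))
b=[]
show("bed",(186,278,178,222),lambda h,s,v:(s<130),.015)
E
```

```text
(199, 200) [173  22  46]
(212, 200) [120   3 149]
(214, 205) [ 0  0 57]
(220, 205) [ 66   9 148]
(226, 204) [ 12  17 228]
(229, 192) [ 11  24 206]
(245, 200) [ 6 24 54]
(259, 204) [150   2 227]
(282, 200) [135  15  35]
(270, 190) [ 11  21 170]
(245, 212) [ 70   5 145]
headblack [551.5 214.4] [51.  83.1] 85.0 cent [551.  214.6]
housing [536.6  31. ] [63.7 61.7] 87.2 cent [535.6  29.2]
bar [543.8 -46.5] [18.1 51.1] 85.8 cent [544.3 -46.5]
seal [546.7 134.4] [30.8 71. ] 77.8 cent [542.4 134.9]
[[508.8 126.8]
 [578.2 111.9]
 [584.6 141.9]
 [515.2 156.9]]
bed [544.1 106.4] [279.  108.3] 85.9 cent [544.  117.1]
```

Estimates: reader origin about (545,134) mm with yaw about -0.077, and seal centre about (537,136) with heading about 2.93. Now a helper to convert a world target into tool shifts.

```bash
cat > go.py <<'E'
import sys, numpy as np
from scipy.spatial.transform import Rotation as Ro
from cell import telemetry
s=telemetry.observe(); x,y,z,yaw=map(float,sys.argv[1:5])
R=Ro.from_euler('xyz',s["tool_rot"]).as_matrix()
d=R.T@(np.array([x,y,z])-1000*np.array(s["tool_pos"]))
r=-((yaw-s["tool_rot"][2]+np.pi)%(2*np.pi)-np.pi)
print("shift",d.round(1),"roll",round(r,3),"t",round(s["time"],2),"pos",(1000*s["tool_pos"]).round(1),"yaw",s["tool_rot"].round(4),"F",s["contact_force"].round(1),"open",round(1000*s["opening"],1),"grip",s["grip_force"],"q",s["qpos"].round(2))
E
python3 go.py 537.4 136.4 320 2.93
```

```text
shift [ 554.4 -533.    84.9] roll -2.696 t 0.1 pos [ 121.6 -510.6  404.1] yaw [-3.1402e+00 -2.0000e-04  2.3380e-01] F [-0.8 -0.8 -0.1] open 91.3 grip 0.0 q [-1.48  0.34  1.52 -0.    1.28 -0.15]
```

```bash
python3 -m crank '[[-0.04,554,-533,84,-1.4],[-0.04,554,-533,84,-1.4],[-0.04,554,-533,84,-1.4],[-0.04,554,-533,84,-1.4],[-0.04,554,-533,84,-1.4],[-0.04,554,-533,84,-1.4],[-0.04,554,-533,84,-1.4],[-0.04,554,-533,84,-1.4],[-0.04,554,-533,84,-1.4],[-0.04,554,-533,84,-1.4],[-0.04,554,-533,84,-1.4],[-0.04,554,-533,84,-1.4]]' 20; python3 go.py 537.4 136.4 320 2.93
```

```text
time: 1.1
tool_pos: [0.3907, -0.0904, 0.3502]
tool_rot: [3.142, 0.0, 1.64]
contact_force: [0.6, -1.0, 0.3]
opening: 0.0439
grip_force: 0.0
shift [216.1 162.   30.2] roll -1.29 t 1.1 pos [390.7 -90.4 350.2] yaw [3.1415e+00 2.0000e-04 1.6403e+00] F [ 0.6 -1.   0.3] open 43.9 grip 0.0 q [-0.42  0.18  1.92 -0.    1.04 -0.49]
```

```bash
python3 -m crank '[[-0.04,216,162,30,-1.29],[-0.04,216,162,30,-1.29],[-0.04,216,162,30,-1.29],[-0.04,216,162,30,-1.29],[-0.04,216,162,30,-1.29],[-0.04,216,162,30,-1.29],[-0.04,216,162,30,-1.29],[-0.04,216,162,30,-1.29],[-0.04,216,162,30,-1.29],[-0.04,216,162,30,-1.29],[-0.04,216,162,30,-1.29],[-0.04,216,162,30,-1.29]]'; python3 go.py 537.4 136.4 320 2.93
python3 - <<'E'
from h import *
for n in ("scene","top"):
    im,d=vision.read_camera(n); np.save(n+"_i1.npy",im)
    if n=="scene": c=im[120:270,220:360]
    else: t=im[150:240,170:310]
cv2.imwrite("pics/c1.png",np.vstack([cv2.resize(t,(560,300),interpolation=3),cv2.resize(c,(560,300),interpolation=3)])[:,:,::-1])
E
```

```text
time: 2.1
tool_pos: [0.5382, 0.1334, 0.3199]
tool_rot: [-3.141, -0.001, 2.925]
contact_force: [-0.2, 0.5, -1.2]
opening: 0.044
grip_force: 0.0
shift [ 1.4  2.8 -0.1] roll -0.005 t 2.1 pos [538.2 133.4 319.9] yaw [-3.1412e+00 -1.0000e-03  2.9254e+00] F [-0.2  0.5 -1.2] open 44.0 grip 0.0 q [ 0.1   0.48  1.56 -0.    1.1  -1.25]
```

View pics/c1.png

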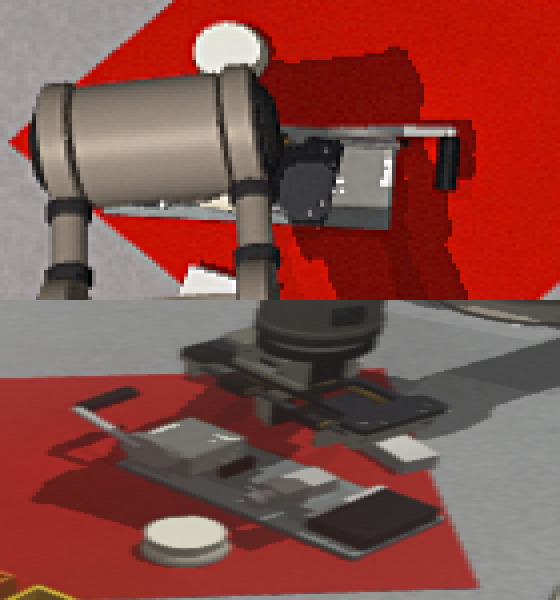

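The arm hides the reader from the top camera. In the scene view the gripper hovers above the seal, with the window strip to the right and the lever to the left. I'll cross-check the seal and reader in the first scene image before going down.

```bash
python3 - <<'E'
from meas import *
t=np.load("scene_i.npy"); hsv=cv2.cvtColor(t,cv2.COLOR_RGB2HSV)
K,R,tt=cal("scene")
def px(p): q=K@(R@(np.array(p)/1000)+tt); return (q[:2]/q[2]).round(1)
# predicted pixels of top-view estimates and what's there
for k,p in dict(housing=(536.6,31,60),head=(551.5,214.4,45),seal=(537.4,136.4,45),bar=(543.8,-46.5,95)).items():
    u=px(p); print(k,u,hsv[int(round(u[1])),int(round(u[0]))])
f=lambda x:np.round(x,1)
def show(k,p,cond,z,h=14):
    u=px(p).astype(int); w,r,c=rect("scene",t,(u[0]-h,u[0]+h,u[1]-h,u[1]+h),cond,z); print(k,f(r[0]),f(r[1]),round(r[2],1),'cent',f(c))
show("housing",(536.6,31,60),lambda h,s,v:(v>165)&(s<60),.06,18)
show("head",(551.5,214.4,45),lambda h,s,v:(v<62)&(s<160),.045,20)
show("seal",(537.4,136.4,45),lambda h,s,v:(v>165)&(s<60),.045,12)
show("bar",(543.8,-46.5,95),lambda h,s,v:(v<60)&(s<140),.097,12)
E
```

```text
housing [267.1 187.8] [ 70   4 207]
head [313.1 225.6] [ 3 50 51]
seal [294.4 208.8] [ 16  15 182]
bar [246.  168.8] [ 0 65 55]
housing [536.1  31. ] [64.5 58.9] 82.5 cent [536.4  32.3]
head [562.5 222. ] [63.4 93.6] 84.6 cent [562.9 222.1]
seal [538.9 138.2] [27.4 49.2] 77.9 cent [538.8 138.4]
bar [543.8 -42.5] [17.9 51.5] 86.1 cent [544.2 -42.6]
```

Both cameras agree within about 2 mm, putting the seal at about (538,137.3). Descending.

```bash
python3 -m crank '[[-0.04,1,3.8,20,-0.005],[-0.04,1,3.8,40,-0.005],[-0.04,1,3.8,60,-0.005],[-0.04,1,3.8,75,-0.005],[-0.04,1,3.8,85,-0.005],[-0.04,1,3.8,90,-0.005],[-0.04,1,3.8,90,-0.005]]'; python3 go.py 538 137.3 196 2.93
python3 - <<'E'
from h import *
im,d=vision.read_camera("scene")
cv2.imwrite("pics/c2.png",cv2.resize(im[155:255,225:345],(720,600),interpolation=3)[:,:,::-1])
E
```

```text
time: 2.78
tool_pos: [0.538, 0.1371, 0.2295]
tool_rot: [-3.141, -0.002, 2.928]
contact_force: [0.6, -0.1, -0.6]
opening: 0.0439
grip_force: 0.0
shift [ 0.   0.2 33.5] roll -0.002 t 2.78 pos [538.  137.1 229.5] yaw [-3.1409e+00 -1.6000e-03  2.9280e+00] F [ 0.6 -0.1 -0.6] open 43.9 grip 0.0 q [ 0.11  0.59  1.65 -0.    0.9  -1.25]
```

View pics/c2.png

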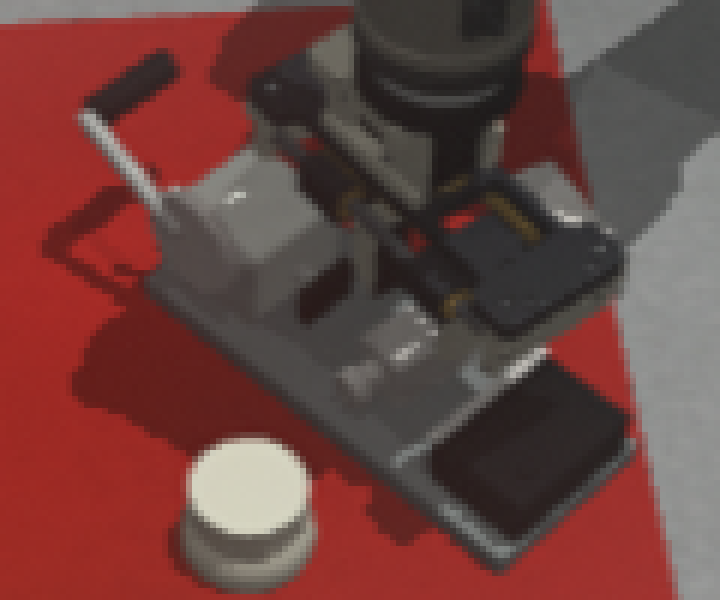

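The picture shows one fingertip beside the pad at about (370,280) and the other beside the window at about (485,370), with the seal between them at (400,330). Clear to go down and close.

```bash
python3 -m crank '[[-0.04,0,0.2,8,0],[-0.04,0,0.2,16,0],[-0.04,0,0.2,24,0],[-0.04,0,0.2,30,0],[-0.04,0,0.2,33,0],[-0.04,0,0.2,33,0]]' 20; python3 go.py 538 137.3 196 2.93
```

```text
time: 3.33
tool_pos: [0.538, 0.1373, 0.1964]
tool_rot: [-3.141, -0.002, 2.929]
contact_force: [0.5, -0.0, -0.3]
opening: 0.0441
grip_force: 0.0
shift [-0.  -0.   0.4] roll -0.001 t 3.33 pos [538.  137.3 196.4] yaw [-3.1410e+00 -1.5000e-03  2.9288e+00] F [ 0.5 -0.  -0.3] open 44.1 grip 0.0 q [ 0.11  0.64  1.68 -0.    0.83 -1.25]
```

```bash
python3 -m crank '[[-0.6,0,0,0,0],[-0.6,0,0,0,0],[-0.6,0,0,0,0],[-0.6,0,0,0,0],[-0.6,0,0,0,0],[-0.6,0,0,-8,0],[-0.6,0,0,-18,0],[-0.6,0,0,-28,0],[-0.6,0,0,-38,0],[-0.6,0,0,-38,0]]' 20; python3 go.py 546.2 152.1 234 1.494
```

```text
time: 4.17
tool_pos: [0.539, 0.1375, 0.2383]
tool_rot: [3.14, 0.005, 2.929]
contact_force: [0.2, 0.3, -1.1]
opening: 0.0297
grip_force: 20.0
shift [-4.  15.8  4.3] roll 1.435 t 4.17 pos [539.  137.5 238.3] yaw [3.1402 0.0045 2.9289] F [ 0.2  0.3 -1.1] open 29.7 grip 19.999308586120605 q [ 0.11  0.58  1.65 -0.    0.91 -1.25]
```

Gripped (opening 29.7 mm). Now turning clear of the reader.

```bash
python3 -m crank '[[-0.6,0,0,0,0.12],[-0.6,0,0,0,0.24],[-0.6,0,0,0,0.36],[-0.6,0,0,0,0.48],[-0.6,0,0,0,0.6],[-0.6,0,0,0,0.72],[-0.6,0,0,0,0.84],[-0.6,-1,4,0,0.96],[-0.6,-2,8,0,1.08],[-0.6,-3,12,0,1.2],[-0.6,-4,15.8,0,1.32],[-0.6,-4,15.8,0,1.435]]' && python3 -m crank '[[-0.6,0,0,0,0],[-0.6,0,0,0,0],[-0.6,0,0,0,0]]';  python3 go.py 546.2 152.1 196.5 1.494
python3 - <<'E'
from h import *
im,d=vision.read_camera("scene")
cv2.imwrite("pics/c3.png",cv2.resize(im[155:255,225:345],(720,600),interpolation=3)[:,:,::-1])
E
```

```text
time: 5.17
tool_pos: [0.5457, 0.1525, 0.2356]
tool_rot: [3.141, -0.0, 1.488]
contact_force: [-0.3, -0.5, -1.5]
opening: 0.03
grip_force: 20.0
time: 5.42
tool_pos: [0.5454, 0.1519, 0.2354]
tool_rot: [-3.142, 0.0, 1.497]
contact_force: [0.4, -0.2, -1.4]
opening: 0.0299
grip_force: 20.0
shift [ 0.3  0.8 38.9] roll 0.003 t 5.42 pos [545.4 151.9 235.4] yaw [-3.1415e+00  2.0000e-04  1.4971e+00] F [ 0.4 -0.2 -1.4] open 29.9 grip 19.99921828508377 q [ 0.14  0.6   1.62 -0.    0.93  0.21]
```

View pics/c3.png

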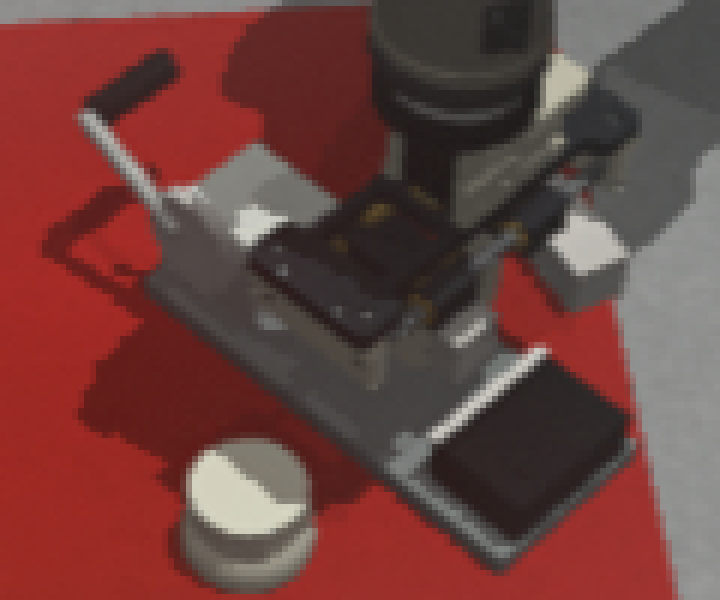

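The seal shows at (465,345), turned with its flat end towards the window strip (430-545, 350-435), and nothing is touching. Lowering.

```bash
python3 -m crank '[[-0.6,0.3,0.5,10,0.003],[-0.6,0.3,0.5,20,0.003],[-0.6,0.3,0.5,28,0.003],[-0.6,0.3,0.5,33,0.003],[-0.6,0.3,0.5,36,0.003],[-0.6,0.3,0.5,37.5,0.003],[-0.6,0.3,0.5,37.5,0.003]]';  python3 go.py 546.2 152.1 196.5 1.494
python3 - <<'E'
from h import *
im,d=vision.read_camera("scene"); np.save("scene_i3.npy",im)
cv2.imwrite("pics/c4.png",cv2.resize(im[185:245,265:337],(720,600),interpolation=3)[:,:,::-1])
E
```

```text
time: 6.05
tool_pos: [0.5459, 0.1522, 0.1978]
tool_rot: [-3.141, 0.0, 1.491]
contact_force: [-0.8, -0.1, -1.2]
opening: 0.0301
grip_force: 20.0
shift [-0.1  0.3  1.3] roll -0.003 t 6.05 pos [545.9 152.2 197.8] yaw [-3.1410e+00  3.0000e-04  1.4911e+00] F [-0.8 -0.1 -1.2] open 30.1 grip 19.997887909412384 q [ 0.14  0.65  1.64 -0.    0.85  0.22]
```

View pics/c4.png

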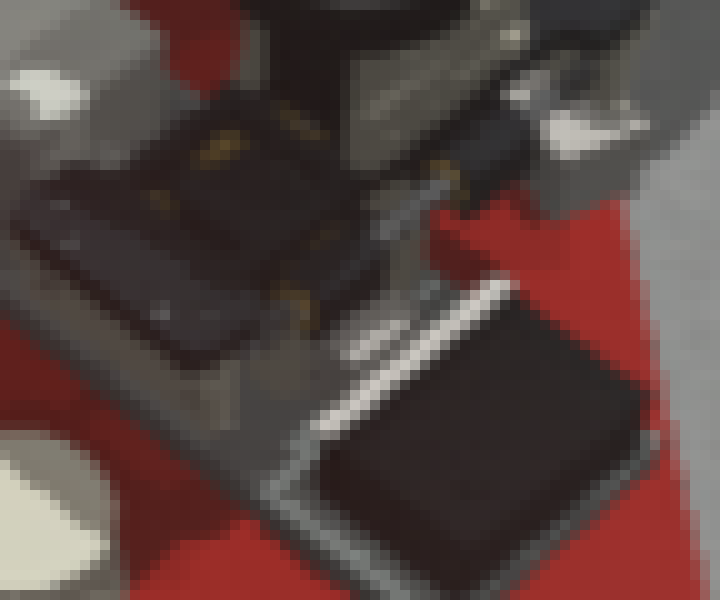

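The seal's lit top at (345-405, 325-360) sits just short of the window strip, which runs from (310,425) to (505,285), near its middle. I'll put numbers on the gap and the centring.

```bash
python3 - <<'E'
from h import *
c,s=np.cos(-.077),np.sin(-.077)
def rd(n,uv,z):
    w=ray(n,uv,z)[:,:2]*1000-[544.6,133.7]; return np.c_[c*w[:,0]+s*w[:,1],-s*w[:,0]+c*w[:,1]].round(1)
cr=lambda p:np.array(p)/10-.5+[265,185]
print("strip ends/near edge, z45",rd("scene",cr([(310,430),(510,285),(305,415),(495,280)]),.045))
print("seal patch corners",rd("scene",cr([(335,355),(350,362),(410,328),(398,318)]),.045))
E
```

```text
strip ends/near edge, z45 [[ 41.   50.6]
 [-39.   55.7]
 [ 38.1  46. ]
 [-37.4  51.4]]
seal patch corners [[16.  37.4]
 [14.9 42.1]
 [-6.6 45.9]
 [-6.9 41. ]]
```

The gap to the window is about 5 mm and the seal is centred. Setting it down, releasing, and rising.

```bash
python3 -m crank '[[-0.6,0,0,1,0],[-0.6,0,0,1.2,0],[-0.04,0,0,1.2,0],[-0.04,0,0,1.2,0],[-0.04,0,0,1.2,0],[-0.04,0,0,1.2,0],[-0.04,0,0,-10,0],[-0.04,0,0,-30,0],[-0.04,0,0,-60,0],[-0.04,0,0,-90,0],[-0.04,0,0,-115,0],[-0.04,0,0,-115,0]]';  python3 go.py 543.8 -45 312 1.494
```

```text
time: 7.1
tool_pos: [0.5472, 0.1525, 0.3192]
tool_rot: [3.131, -0.002, 1.491]
contact_force: [0.7, 0.1, 0.3]
opening: 0.0447
grip_force: 0.0
shift [-197.1   12.3    6.9] roll -0.003 t 7.1 pos [547.2 152.5 319.2] yaw [ 3.1314e+00 -2.2000e-03  1.4909e+00] F [0.7 0.1 0.3] open 44.7 grip 0.0 q [ 0.14  0.5   1.53 -0.    1.1   0.22]
```

```bash
python3 -m crank '[[-1,-40,3,0,0],[-1,-80,6,0,0],[-1,-120,9,0,0],[-1,-160,11,0,0],[-1,-185,12,0,0],[-1,-197,12.3,0,0],[-1,-200,12.3,0,0],[-1,-200,12.3,0,0],[-1,-200,12.3,0,0]]' 10;  python3 go.py 543.5 -48 288 1.494
python3 - <<'E'
from meas import *
L=[]
for n,b in (("top",(175,195,185,300)),("scene",(155,255,225,345))):
    im,d=vision.read_camera(n); np.save(n+"_i4.npy",im)
    L.append(im)
cv2.imwrite("pics/c5.png",np.vstack([cv2.resize(L[0][175:225,185:300],(794,300),interpolation=3),cv2.resize(L[1][155:255,225:345],(794,300),interpolation=3)])[:,:,::-1])
E
```

```text
time: 7.85
tool_pos: [0.5423, -0.047, 0.3129]
tool_rot: [-3.141, -0.0, 1.492]
contact_force: [-0.2, -0.3, 0.3]
opening: 0.0007
grip_force: 0.0
shift [-0.9  1.3 24.9] roll -0.002 t 7.85 pos [542.3 -47.  312.9] yaw [-3.1413e+00 -5.0000e-04  1.4915e+00] F [-0.2 -0.3  0.3] open 0.7 grip 0.0 q [-0.23  0.47  1.6   0.    1.07 -0.15]
```

View pics/c5.png

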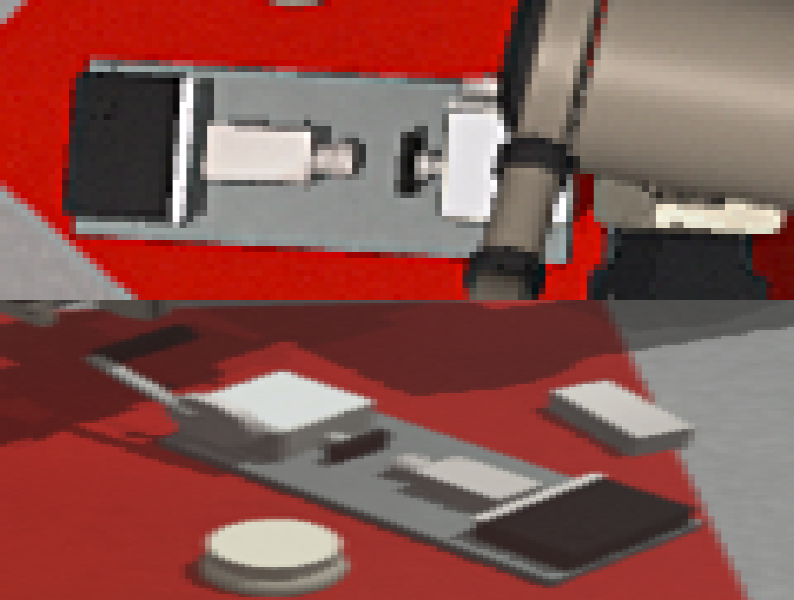

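The seal lies straight, its face about 5 mm from the window and centred (seal axis at row 153, strip middle at row 150). The knob at (345,157) faces the pad at (410,163), and the bystanders look undisturbed. Now I'll press the lever, starting with first contact.

```bash
python3 -m crank '[[-1,-0.9,1.3,8,0],[-1,-0.9,1.3,16,0],[-1,-0.9,1.3,23,0],[-1,-0.9,1.3,28,0],[-1,-0.9,1.3,33,0],[-1,-0.9,1.3,37,0],[-1,-0.9,1.3,41,0],[-1,-0.9,1.3,41,0]]';  python3 go.py 543.5 -48 212 1.494
```

```text
time: 8.62
tool_pos: [0.5437, -0.0502, 0.2722]
tool_rot: [3.14, 0.002, 1.491]
contact_force: [-0.7, -4.9, 6.7]
opening: 0.0002
grip_force: 3.7
shift [ 2.3 -0.5 60.2] roll -0.003 t 8.62 pos [543.7 -50.2 272.2] yaw [3.1400e+00 2.4000e-03 1.4908e+00] F [-0.7 -4.9  6.7] open 0.2 grip 3.7386950477957726 q [-0.23  0.52  1.64 -0.    0.98 -0.15]
```

Contact is good at 6.7 N, and the lateral part fits friction as the bar swings outward. Continuing down along the bar's arc.

```bash
python3 -m crank '[[-1,-2,0,6,0],[-1,-3,0,12,0],[-1,-3.5,0,18,0],[-1,-4,0,24,0],[-1,-4,0,30,0],[-1,-4,0,30,0]]';  python3 go.py 543.5 -48 212 1.494
```

```text
time: 9.12
tool_pos: [0.5436, -0.0539, 0.2417]
tool_rot: [3.14, 0.001, 1.49]
contact_force: [1.1, -4.0, 5.7]
opening: 0.0003
grip_force: 2.8
shift [ 5.9 -0.6 29.7] roll -0.004 t 9.12 pos [543.6 -53.9 241.7] yaw [3.1399e+00 1.2000e-03 1.4904e+00] F [ 1.1 -4.   5.7] open 0.3 grip 2.838945100083947 q [-0.24  0.56  1.67 -0.    0.91 -0.16]
```

```bash
python3 -m crank '[[-1,0.5,0,5,0],[-1,1,0,10,0],[-1,1.5,0,15,0],[-1,2,0,20,0],[-1,2,0,20,0]]';  python3 go.py 543.5 -48 212 1.494
python3 - <<'E'
from h import *
im,d=vision.read_camera("scene")
cv2.imwrite("pics/c6.png",cv2.resize(im[145:245,225:345],(720,600),interpolation=3)[:,:,::-1])
E
```

```text
time: 9.53
tool_pos: [0.5439, -0.0516, 0.2224]
tool_rot: [3.139, 0.001, 1.491]
contact_force: [-0.1, -3.1, 10.0]
opening: 0.0008
grip_force: 4.4
shift [ 3.6 -0.7 10.4] roll -0.003 t 9.53 pos [543.9 -51.6 222.4] yaw [3.1390e+00 1.2000e-03 1.4908e+00] F [-0.1 -3.1 10. ] open 0.8 grip 4.431528691202402 q [-0.23  0.59  1.69 -0.    0.86 -0.15]
```

View pics/c6.png

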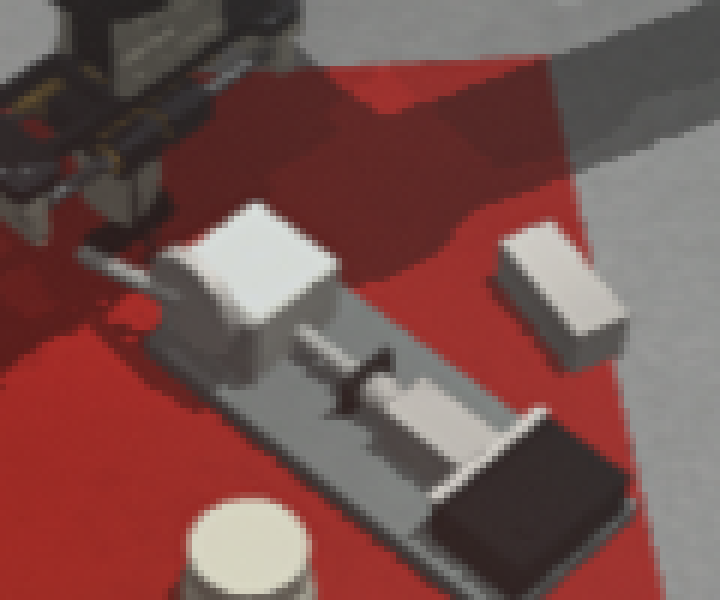

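The fingertips press on the bar at about (130,220). The pad has reached the knob at (370,385) and the seal's face is at the window. The dial should be near 0.76, so the third click is next.

```bash
python3 -m crank '[[-1,1,0,3,0],[-1,2,0,6,0],[-1,2.5,0,9,0],[-1,3,0,11,0],[-1,3,0,11,0],[-1,3,0,11,0],[-1,3,0,11,0],[-1,3,0,11,0]]';  python3 go.py 543.5 -48 212 1.494; python3 -c "
import math
from cell import telemetry as t
print(.45-math.asin((1000*t.observe()['tool_pos'][2]-187-60)/80))"
```

```text
time: 10.25
tool_pos: [0.5442, -0.0487, 0.2123]
tool_rot: [3.139, 0.001, 1.491]
contact_force: [-2.0, -4.3, 11.3]
opening: 0.0004
grip_force: 5.7
shift [ 0.7 -0.7  0.3] roll -0.003 t 10.25 pos [544.2 -48.7 212.3] yaw [3.1386e+00 1.4000e-03 1.4909e+00] F [-2.  -4.3 11.3] open 0.4 grip 5.680351629853249 q [-0.23  0.6   1.69 -0.    0.84 -0.15]
0.8979772954429813
```

The dial estimate is 0.898 with an 11.3 N push, which matches the third position. One last look before handing in.

```bash
python3 -m crank '[[-1,0,0,0,0],[-1,0,0,0,0],[-1,0,0,0,0],[-1,0,0,0,0]]'; python3 - <<'E'
from h import *
im,d=vision.read_camera("scene"); t,_=vision.read_camera("top")
cv2.imwrite("pics/c7.png",np.vstack([cv2.resize(t[155:255,185:300],(690,280),interpolation=3),cv2.resize(im[150:250,225:345],(690,320),interpolation=3)])[:,:,::-1])
E
```

```text
time: 10.58
tool_pos: [0.5442, -0.0487, 0.2124]
tool_rot: [3.139, 0.001, 1.491]
contact_force: [-2.3, -3.6, 11.4]
opening: 0.0008
grip_force: 5.7
```

View pics/c7.png

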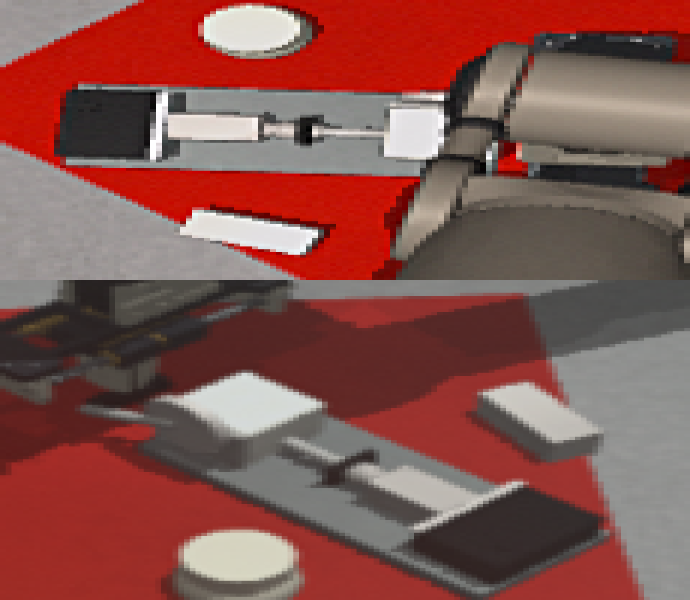

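The seal's face sits flush on the window at (165,127) in the top half. The pad at (305,130) presses on the knob, the lever is held down and steady, and the bystanders are where they were. Handing in.

```bash
python3 -c "
from cell import ticket
print(ticket.hand_in())"
```

```text
the job is handed in; nothing more can be done
None
```

The job is handed in: the seal is turned and flat against the window with its knob towards the pad, and the arm is holding the lever at the third click (dial about 0.90 rad, worked out from the tool height; about 11 N, 10.7 s used).

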